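# Open the roll-top and fetch the solder reel

### The arm

A 7-joint arm with a two-finger parallel gripper is mounted at the origin on the work surface. World frame = base frame: x ahead of the robot, y to its left, z up, the work surface at z = 0. Lengths are in mm, angles in rad, forces in N, time in s.
With the tool pointing down it reaches from about 400 to 850 mm from the base axis. Payload 10.4 kg.
Tool frame: the origin (TCP) lies between the finger pads; the fingertips stand 22 mm ahead of it and the grasp point (between the pads) lies 3 mm ahead of it; z points along the fingers, y is the line along which they close (so a half turn about z gives the same grasp; the last joint's range is limited). The gripper opens to 87 mm and grips with 3 to 60 N. Pads are 19 mm wide; open, the fingers measure 117 mm over their backs; the gripper's body (75 mm by 190 mm) begins 51 mm behind the grasp point.
Start: joints at [-1.145, 0.332, -0.065, 1.46, 0.022, 1.35, -0.088], TCP at [271.168, 563.132, 244.576] pointing down, gripper open.
Joint ranges: [-2.6, 2.6], [-0.5, 2.12], [-1.47, 1.34], [0.16, 2.42], [-1.27, 4.41], [0.06, 2.06], [-2.6, 2.6]. Speed limits (rad/s): [2.22, 2.22, 2.79, 2.79, 3.14, 3.14, 3.14].

### API

Orientations are given as a unit quaternion [x, y, z, w].
In Python, from bench import bot gives the robot as it stands.
- The arm moves only by the tool servo_tool, never from a script. Its argument "commands" is a list of rows, each a list of 7 numbers: the finger opening in mm, from 0 to 87, then the shift along the tool's x, y, z in units of 25 mm (1.0 is 25 mm), then the turn, a rotation vector about the tool's x, y, z in units of 6 degrees (1.0 is 6 degrees). A call has 1 to 8 rows; each row is the pose to reach, as a shift and turn from the pose commanded when the call began, along the tool's axes at that moment; what a row does not reach only later rows make up. A row lasts 1/12 s, in which the tool goes at most 41.7 mm and 7.16 degrees, less where a joint would pass 70% of its speed; a pose out of reach is approached as far as the arm can. A call with a gripper value outside its range is refused whole. The fingers move at their own pace and stop on an object; "grip_force" is the grip in N (left out, the last holds). Time passes only in rows, so rows that repeat a pose let the fingers close. It gives the time, the measured TCP pose, the force, the opening and the grip force at its end, in the units of the state.
- bot.observe(): the state, without advancing time (a new reading comes with each control period).
- bot.get_image(name): name is "scene" or "top" or "wrist"; returns the picture (420x560x3 uint8, red, green, blue); there is no depth.
- bot.calibration(name): a dict with "K" (3x3 intrinsics, pixels), "eye" and "orientation" of the camera in the world; the wrist camera has in their place "tool_from_camera" (4x4, takes a point from camera to tool coordinates, whose origin is the TCP and whose axes are the flange's). Camera axes: x right, y up, looking along -z (the intrinsics and any distortion apply to the point x, -y, -z); pixel columns grow to the right and rows downward; lengths in mm; the calibration is good to about 2 mm. The wrist camera is an equidistant fisheye: a pixel r from the principal point sees the ray r / f radians off the axis. A picture is of the moment at which its call begins: read the wrist's pose just before it. calibration takes no time and is no camera call.
- bot.sign_off(): hands the job in; it is judged then, once.
Trained networks look in the newest picture that a camera, given by its name, has taken for a name from the list of things; names that differ only in an ending like _2 or _b are one class to them, and where a whole thing is asked for, a point or a joint stands for the part that bears it (a point fixed in the world has none). Each returns a list of dicts, best first, with "confidence" (0 to 1); they miss things now and then, are a little off and sometimes report something else, mostly with a low value. They report only what shows in the picture. A call takes as long as a camera call.
- bot.regions_of(query, camera): "region" (420x560 bool, what is visible of it) and "bbox" ([left, top, right, bottom] in pixels, round what is visible of it).
The state is a dict: "t": time; "qpos": joint angles; "dq": joint speeds; "joint_efforts": joint torques, N m; "ee_pos": TCP position; "eef_rot": TCP orientation; "contact_force": force on the tool from outside, world axes, zero at the start; "ft_torque": the same for the moment, N m; "opening": finger opening in mm; "grip_force": force on a finger pad.
Only numpy, scipy, OpenCV 4.12 (cv2) and the standard library are available. Lean on these libraries where they do the work, as an engineer would, in place of code of your own. Each camera call takes 0.05 s, during which the arm holds its last target. There are 200 camera calls.

### The job

I am about to solder this panel. Roll the cabinet's shutter up by its bar until you feel the catch snap and it stays open by itself, but don't force it against its stop or let it fly shut; then take the reel of solder wire out and stand it upright on the bare end of the work board, without dropping it. Leave everything else where it is.

Things in the scene. Friction and masses are not known exactly. Their poses are not given: they have to be found in the camera images.
- cabinet: fixed plywood roll-top cabinet, 440 mm wide, 352 deep, 232 high. Origin: on the table, straight below the axis of the round side tracks; x points from the shuttered front to the back, y along the width, z up. Side walls 12 mm thick, x -172 to 180 mm, rounded in front at 172 mm about the axis. The fixed top (z = 234 mm) covers x = 55 to 180 mm.
- track_axis (a point): middle of the axis about which the shutter turns: 60 mm above the cabinet's origin. The axis runs along the cabinet's y; axes as the cabinet's.
- cabinet_floor (a point): middle of the row in which three things stand some 105 mm apart along the cabinet's y, on the inner floor: 105 mm ahead of the track axis, 30 mm above the table. Sill in front: 51 to 63 mm ahead of this point, 48 mm above the table; inner side walls 208 mm to either side; inner back 162 mm behind. With the shutter up, all from the sill to 48 mm behind this point is open from above.
- shutter (a joint): angle (rad) of the slatted shutter about the track axis: 0 shut, growing as the bar goes up and back. A return spring and its 0.8 kg pull it shut from anywhere: 6 to 9 N at the bar when low, 1 to 3 N near the top. Only a hidden catch holds it: the bar stiffens to some 7 to 12 N, snaps on within 0.09 rad, then meets a firm stop, set anew each time between 1.32 and 1.54; past the catch it stays.
- shutter_grip (a point): middle of the pull bar: round, 12 mm thick, 128 mm free along the cabinet's y between its posts, 205 mm from the track axis, 45 mm off the curtain's mid-surface. Shut: 10 deg above the axis, in front, 96 mm over the table; open: 86 to 98 deg, on top, 265 mm. The curtain arches over it: when low, come in tilted 35 to 45 deg, from above and in front. A hand can turn about the bar it holds.
- reel: reel of solder wire, black flanges and bright wire, a plain upright drum of diameter 46 mm and height 52 mm, 0.25 kg, standing in the cabinet. Origin: centre of the underside, z axis up.
- workboard: fixed plywood board 360 x 260 x 12 mm lying on the table. Origin: centre of its underside; x along its 360 mm length. The leaded glass panel with its aluminium strips (8 mm high) covers x from -4 to +174 mm; the bare end reaches from x = -180 to -4 mm, y from -130 to 130 mm, its face at z = 12 mm.
- flux_bottle: white squeeze bottle with black cap, diameter 38 mm, 98 mm tall, standing in the cabinet; leave. Origin: centre of the underside.
- wax_jar: low amber screw-lid jar, diameter 52 mm, 46 mm tall, standing in the cabinet; leave. Origin: centre of the underside.
- iron_stand: soldering iron stuck in a coil holder on a red base, 150 x 75 mm, 200 mm high over all; leave. Origin: centre of the underside.
- control_box: black iron controller, 120 x 85 x 66 mm; leave. Origin: centre of the underside.
- pliers: grozing pliers with blue grips lying flat on the leaded panel of the board, 150 mm long, 60 mm wide, 15 mm thick; leave. Origin: near the pivot, on the underside, x towards the jaws.
- foil_roll: flat roll of copper foil, outside 72 mm, hole 38 mm, 10 mm thick; leave. Origin: centre of the underside.
- flux_brush: small brush 160 mm long lying on the table; leave. Origin: middle of its length, on the table.

How it is judged (in metres and radians):
On the way:
1. the shutter is up, past its catch, and stays there with the hand off it (value of joint shutter above 1.26 rad and contact force between the fingers and cabinet below 0.3 N), for 0.5 s.
At the end, for the whole second after the job is handed in: The shutter stands open by itself (joint above 1.26), and the reel stands upright (within 0.1 rad), at rest and let go, on the bare end of the work board, its centre between x = -175 and -26 mm and within 125 mm either side of the board's long axis (value of joint shutter above 1.26 rad and x of reel in the frame of workboard between -0.175 and -0.026 m and y of reel in the frame of workboard between -0.125 and 0.125 m and z of reel in the frame of workboard between 0.008 and 0.017 m and angle between reel's own z axis and vertical below 0.1 rad and linear speed of reel below 0.02 m/s); the robot touches nothing.
It fails at once if the shutter flies shut (closing faster than 2.5 rad/s below 1.0 rad) (value of joint shutter below 1 rad and velocity of joint shutter below -2.5 rad/s).
It fails at once if the shutter is forced against its stop (over 50 N on the stop pin, about 40 N at the bar) (contact force between striker and stop above 50 N).
It fails at once if the reel is dropped or thrown (faster than 0.6 m/s with no finger on it) (linear speed of reel above 0.6 m/s and contact force between the fingers and reel below 0.1 N).
It fails at once if another thing is moved by more than 20 mm or tipped over (distance of any of flux_bottle, wax_jar, iron_stand, control_box, pliers, foil_roll, flux_brush from where it was at the start of the episode above 0.02 m or angle between any of flux_bottle, wax_jar's own z axis and vertical above 0.5 rad).
It also fails if it takes over 72 s, if anything falls off the work surface, if the arm or the gripper's body presses on something with over 40 N, if the wrist force passes 120 N, or if a joint passes its speed limit or range.

## Working session

There is one attempt and no reset: what is moved stays moved. The work goes in short steps, Python scripts to look and compute and a tool call to move; the robot and the scene stay as the last step left them, time stands still between calls to the robot, and variables do not carry over. Pictures are saved under pics/ and viewed, at most 10 in all, crops included, and the job is handed in when it is done.

Besides the shell and the picture viewer there is one more tool, called after "Call:" as a command line: name --pt "numbers of a row" for each row, then --argument value for the rest. servo_tool: Moves the arm, as the interface text tells. Its arguments: {"type":"object","properties":{"commands":{"type":"array","items":{"type":"array","items":{"type":"number"}}},"grip_force":{"type":"number"}},"required":["commands"]}

```bash
mkdir -p pics; ls
python3 - <<'E'
from bench import bot
import cv2,numpy as np
s=bot.observe();print({k:np.round(v,3).tolist() for k,v in s.items()})
ims=[]
for n in("scene","top"):
    im=bot.get_image(n);cv2.imwrite(f"pics/{n}0.png",im[:,:,::-1])
    c=bot.calibration(n);print(n,{k:np.round(v,4).tolist() for k,v in c.items()})
    for q in("cabinet","shutter","shutter_grip","reel","workboard","flux_bottle","wax_jar","iron_stand","control_box","pliers","foil_roll","flux_brush"):
        for r in bot.regions_of(q,n)[:1]:
            ys,xs=np.nonzero(r["region"]);print(q,round(r["confidence"],2),r["bbox"],xs.mean().round(1),ys.mean().round(1),len(xs))
print(bot.calibration("wrist"))
E
```

```text
pics
{'t': 0.0, 'qpos': [-1.145, 0.333, -0.065, 1.461, 0.022, 1.35, -0.089], 'dq': [-0.001, -0.001, -0.002, 0.001, -0.0, -0.001, 0.002], 'joint_efforts': [-0.001, -62.324, 0.024, -38.989, -0.061, 0.04, 0.0], 'ee_pos': [271.053, 562.765, 243.733], 'eef_rot': [0.223, 0.975, -0.001, -0.0], 'contact_force': [0.636, 0.402, -0.324], 'ft_torque': [0.01, -0.013, 0.008], 'grip_force': 0.0, 'opening': 86.862}
scene {'K': [[494.163, 0.0, 287.3775], [0.0, 494.163, 202.6705], [0.0, 0.0, 1.0]], 'eye': [525.5554, 491.7669, 1187.279], 'orientation': [-0.0195, 0.1637, 0.9783, -0.1257]}
cabinet 0.62 [241.4, 0.2, 457.1, 176.7] 346.2 80.1 31101
shutter 0.88 [247.8, 22.6, 440.2, 167.4] 339.7 94.5 19905
shutter_grip 0.55 [246.4, 25.6, 437.8, 169.3] 339.5 95.3 20504
reel 0.23 [249.7, 21.9, 439.7, 167.7] 339.7 95.1 20159
workboard 0.94 [189.9, 208.1, 366.1, 349.8] 277.8 280.1 15476
iron_stand 0.87 [191.7, 141.3, 257.3, 194.3] 222.3 166.8 2044
control_box 0.7 [360.1, 179.7, 414.2, 228.5] 385.8 203.9 1887
pliers 0.75 [234.7, 237.0, 272.0, 296.9] 250.1 264.5 644
foil_roll 0.56 [268.8, 156.5, 295.2, 179.9] 281.
[... 676 characters left out ...]
pliers 0.81 [188.3, 173.6, 247.0, 199.0] 219.1 183.2 549
foil_roll 0.59 [308.3, 177.5, 335.4, 204.0] 318.5 189.1 385
flux_brush 0.67 [128.7, 197.6, 150.7, 255.6] 137.7 223.6 696
{'K': array([[325.1922621 ,   0.        , 284.03503197],
       [  0.        , 325.1922621 , 211.23334034],
       [  0.        ,   0.        ,   1.        ]]), 'tool_from_camera': array([[ 1.26219842e-04,  9.59159658e-01,  2.82865222e-01,
         7.78312718e+01],
       [ 9.99999547e-01,  1.45941296e-04, -9.41087020e-04,
        -2.50374381e-01],
       [-9.43934422e-04,  2.82865212e-01, -9.59159205e-01,
        -1.40338151e+02],
       [ 0.00000000e+00,  0.00000000e+00,  0.00000000e+00,
         1.00000000e+00]])}
```

View pics/scene0.png

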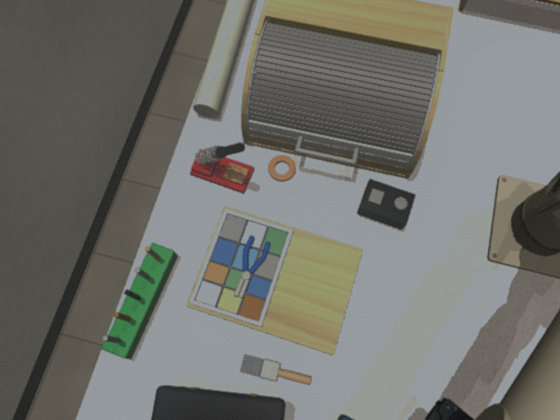

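View pics/top0.png

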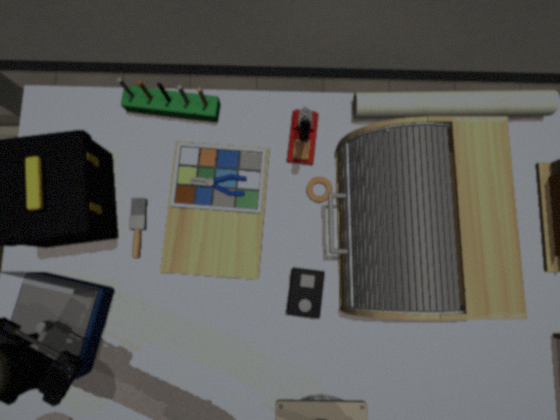

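Both views show the cabinet (shut), with its bar at about (331,222) in top and (327,151) in scene. The bare board end faces the robot, around (213,245) in top. I'll zoom in for accurate corners.

Run:
```python
import cv2,numpy as np
a=cv2.imread("pics/top0.png")[105:335,300:540];b=cv2.imread("pics/scene0.png")[0:200,230:470]
g=lambda i:cv2.convertScaleAbs(i,alpha=1.6)
def grid(i,x0,y0,k):
    i=cv2.resize(g(i),None,fx=k,fy=k,interpolation=cv2.INTER_CUBIC)
    for x in range((x0//20+1)*20,x0+i.shape[1]//k+1,20):
        cv2.line(i,(int((x-x0)*k),0),(int((x-x0)*k),6),(0,0,255),1);cv2.putText(i,str(x),(int((x-x0)*k)-8,16),0,.33,(0,0,255),1)
    for y in range((y0//20+1)*20,y0+i.shape[0]//k+1,20):
        cv2.line(i,(0,int((y-y0)*k)),(6,int((y-y0)*k)),(0,0,255),1);cv2.putText(i,str(y),(8,int((y-y0)*k)+4),0,.33,(0,0,255),1)
    return i
k=5/2
cv2.imwrite("pics/c_top.png",grid(a,300,105,2)if 0 else grid(a,300,105,k)if 0 else cv2.resize(grid(a,300,105,3),(626,600)))
cv2.imwrite("pics/c_sc.png",grid(b,230,0,3))
```

```text
(no output)
```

View pics/c_top.png

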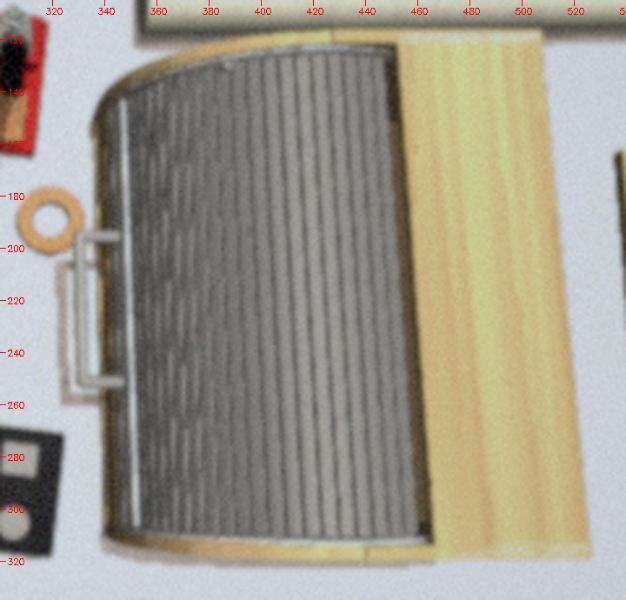

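View pics/c_sc.png

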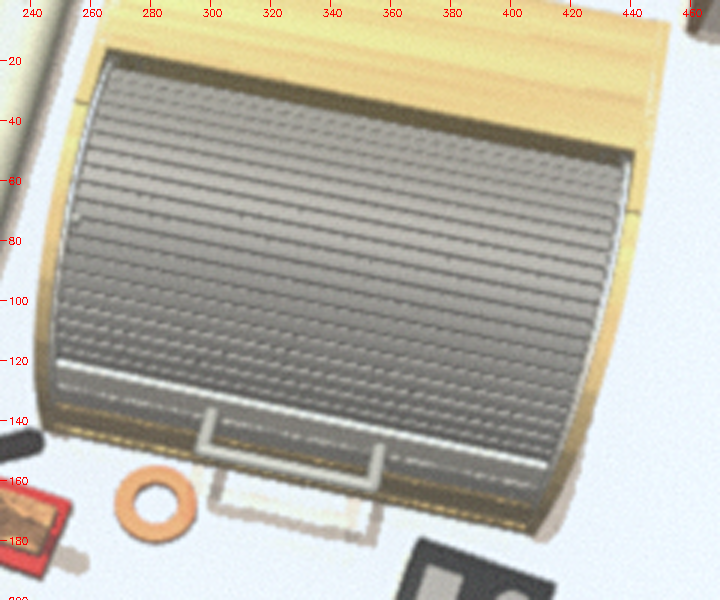

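The crops show the bar ends at top (331,195)/(331,251) and scene (298,150)/(355,162), and the fixed top's corners at (508,117)/(527,318). Fitting cabinet and board poses next.

```bash
cat > h.py <<'E'
from bench import bot
import cv2,numpy as np,json
from scipy.spatial.transform import Rotation as R
from scipy.optimize import least_squares
C={n:bot.calibration(n) for n in("scene","top")}
def proj(n,P):
    c=C[n];p=R.from_quat(c["orientation"]).inv().apply(np.atleast_2d(P)-c["eye"])
    return np.c_[c["K"][0,2]+c["K"][0,0]*p[:,0]/-p[:,2],c["K"][1,2]+c["K"][1,1]*-p[:,1]/-p[:,2]]
def unproj(n,uv,z):
    c=C[n];uv=np.atleast_2d(uv);K=c["K"]
    d=np.c_[(uv[:,0]-K[0,2])/K[0,0],-(uv[:,1]-K[1,2])/K[1,1],-np.ones(len(uv))]
    d=R.from_quat(c["orientation"]).apply(d);t=(z-c["eye"][2])/d[:,2]
    return c["eye"]+d*t[:,None]
def pose(p): # yaw of x axis
    return R.from_euler("z",p[2]),np.array([p[0],p[1],0])
E
python3 - <<'E'
from h import *
def pts(p):
    r,t=pose(p);L=p[3];b=[-201.9,0,95.6]
    bar=np.array([[-201.9,L,95.6],[-201.9,-L,95.6]])
    fr=np.array([[55,208,234],[55,-208,234]]);bk=np.array([[180,220,234],[180,-220,234]])
    return [proj("top",r.apply(bar)+t),proj("scene",r.apply(bar)+t),proj("top",r.apply(bk)+t),proj("top",r.apply(fr)+t),proj("scene",r.apply(fr)+t)]
obs=[[[330.7,195.5],[331.4,251.5]],[[297.7,149.7],[355,162.3]],[[508.2,117.3],[527,318.2]],[[452.2,121.5],[466,314]],[[266,15.7],[441,50]]]
f=lambda p:(np.array(pts(p))-np.array(obs)).ravel()
s=least_squares(f,[450,-250,-1.6,70],loss="soft_l1")
print(s.x.round(3));print(f(s.x).reshape(-1,4).round(1))
for n in("top","scene"): print(n,[unproj(n,o,95.6).round(1).tolist() for o in (obs[0] if n=="top" else obs[1])])
r,t=pose(s.x)
w=lambda P:(r.apply(P)+t).round(1)
print("bar",w([-201.9,0,95.6]),"axis",w([0,0,60]),"floor",w([-105,0,30]))
for n in("top","scene"):
    bot.get_image(n)
    for q,z in(("workboard",12),("iron_stand",20),("control_box",66),("foil_roll",10),("pliers",20),("flux_brush",5)):
        g=bot.regions_of(q,n)[0]["region"].astype(np.uint8)
        ys,xs=np.nonzero(g);P=unproj(n,np.c_[xs,ys],z)[:,:2].astype(np.float32)
        m=cv2.minAreaRect(P);print(n,q,np.round(m[0],0),np.round(m[1],0),round(m[2],1),"incab",r.inv().apply([m[0][0]-t[0],m[0][1]-t[1],0]).round())
E
```

```text
[ 563.224 -215.699   -1.547   70.37 ]
[[-0.7 -0.  -0.   0.2]
 [-0.4 -0.9 -0.7 -1.2]
 [-1.4 -0.6 -0.4  1.2]
 [-0.6  0.4  0.  -0. ]
 [-0.2 -1.4  1.3 -1.1]]
top [[[628.7, -14.0, 95.6]], [[488.6, -15.6, 95.6]]]
scene [[[627.3, -10.1, 95.6]], [[485.8, -12.8, 95.6]]]
bar [558.4 -13.9  95.6] axis [ 563.2 -215.7   60. ] floor [ 560.7 -110.7   30. ]
top workboard [604. 286.] [261. 360.] 86.8 incab [-501.   53.    0.]
top iron_stand [812.  54.] [ 74. 163.] 83.8 incab [-263.  255.    0.]
top control_box [387.  46.] [ 88. 119.] 85.3 incab [-266. -170.    0.]
top foil_roll [663.   7.] [64. 69.] 64.0 incab [-220.  105.    0.]
top pliers [666. 281.] [ 58. 149.] 1.2 incab [-494.  115.    0.]
top flux_brush [551. 493.] [161.  46.] 4.4 incab [-709.    5.    0.]
scene workboard [604. 287.] [263. 362.] 86.4 incab [-502.   53.    0.]
scene iron_stand [808.  34.] [127. 158.] 83.8 incab [-244.  250.    0.]
scene control_box [391.  61.] [ 99. 120.] 83.3 incab [-280. -166.    0.]
scene foil_roll [664.   8.] [70. 73.] 14.7 incab [-222.  106.    0.]
scene pliers [670. 282.] [147.  60.] 83.6 incab [-495.  119.    0.]
scene flux_brush [547. 493.] [161.  41.] 1.3 incab [-709.    1.    0.]
```

```bash
cat >> h.py <<'E'
CAB=(562.7,-214.7,-1.547); r_c,t_c=pose(CAB)
cw=lambda P:r_c.apply(P)+t_c
def tool(tilt): # tilt deg: tool z=sin*cx-cos*z ; x = -cabinet y
    a=np.radians(tilt);z=r_c.apply([np.sin(a),0,-np.cos(a)]);y=-r_c.apply([np.cos(a),0,np.sin(a)])
    return R.from_matrix(np.c_[np.cross(y,z),y,z])
def load(): d=json.load(open("cmd.json"));return np.array(d[0]),R.from_quat(d[1])
def save(p,r): json.dump([list(map(float,p)),list(map(float,r.as_quat()))],open("cmd.json","w"))
def rel(p,r,P,Rt): return np.round(np.r_[r.inv().apply(np.array(P)-p)/25,np.degrees((r.inv()*Rt).as_rotvec())/6],2)
def adv(p,r,u): u=np.array(u);return p+r.apply(u[:3]*25),r*R.from_rotvec(np.radians(u[3:]*6))
def plan(p,r,targets): # each target one call; returns rounded end rows
    for P,Rt in targets:
        u=rel(p,r,P,Rt);print(u.tolist());p,r=adv(p,r,u)
    return p,r
E
python3 - <<'E'
from h import *
p=np.array([271.168,563.132,244.576]);r=R.from_quat(bot.observe()["eef_rot"])
T=tool(40);bar=cw([-201.9,0,95.6]);z=T.apply([0,0,1])
pre=bar-110*z
mid=p*.5+pre*.5+[0,0,30]
Tm=r*R.from_rotvec((r.inv()*T).as_rotvec()*.5)
print(bar,pre,T.as_quat())
save(*plan(p,r,[(mid,Tm),(pre,T)]))
E
```

```text
[557.89597504 -12.85716177  95.6       ] [556.21357559  57.82945689 179.86488874] [-0.01118035  0.93962611 -0.34199593  0.00406932]
[-9.52, -6.63, 0.09, 3.27, -0.79, -2.16]
[-7.6, -7.19, 5.62, 3.27, -0.79, -2.17]
```

Call:
servo_tool --pt "87 -1.0 -0.7 0 0.35 -0.08 -0.2" --pt "87 -2.3 -1.6 0 0.8 -0.2 -0.5" --pt "87 -3.6 -2.5 0 1.2 -0.3 -0.8" --pt "60 -4.9 -3.4 0.05 1.7 -0.4 -1.1" --pt "30 -6.2 -4.3 0.05 2.1 -0.5 -1.4" --pt "30 -7.4 -5.2 0.07 2.5 -0.6 -1.7" --pt "30 -8.6 -6.0 0.08 2.9 -0.7 -1.95" --pt "30 -9.52 -6.63 0.09 3.27 -0.79 -2.16"

```text
t: 2.67
ee_pos: [415.3, 307.7, 242.7]
eef_rot: [0.109, 0.978, -0.176, 0.002]
contact_force: [0.6, 0.2, 0.1]
opening: 61.4
grip_force: 0.0
```

Call:
servo_tool --pt "30 -1.0 -0.95 0.7 0.4 -0.1 -0.3" --pt "30 -2.1 -2.0 1.5 0.9 -0.2 -0.6" --pt "30 -3.3 -3.1 2.4 1.4 -0.35 -0.95" --pt "30 -4.5 -4.2 3.3 1.9 -0.5 -1.3" --pt "30 -5.6 -5.3 4.1 2.4 -0.6 -1.6" --pt "30 -6.6 -6.2 4.9 2.8 -0.7 -1.9" --pt "30 -7.3 -6.9 5.4 3.1 -0.75 -2.1" --pt "30 -7.6 -7.19 5.62 3.27 -0.79 -2.17"

```text
t: 3.33
ee_pos: [557.3, 51.6, 179.1]
eef_rot: [-0.009, 0.939, -0.344, 0.003]
contact_force: [0.4, -1.3, -0.0]
opening: 30.4
grip_force: 0.0
```

Run:
```python
from h import *
p,r=load();s=bot.observe()
im=bot.get_image("wrist");cv2.imwrite("pics/w1.png",cv2.convertScaleAbs(im[:,:,::-1],alpha=1.4))
print(s["t"],s["ee_pos"],p,np.degrees((r.inv()*R.from_quat(s["eef_rot"])).magnitude()),s["contact_force"],s["opening"],s["qpos"])
# expected bar position in wrist image
c=bot.calibration("wrist");M=np.array(c["tool_from_camera"]);rr=R.from_quat(s["eef_rot"])
for y in(-70,0,70):
    q=rr.inv().apply(cw([-201.9,y,95.6])-s["ee_pos"]);q=M[:3,:3].T@(q-M[:3,3])
    v=np.array([q[0],-q[1]]);th=np.arctan2(np.linalg.norm(v),-q[2]);print((c["K"][:2,2]+c["K"][0,0]*th*v/np.linalg.norm(v)).round(1))
```

```text
3.3333 [557.26891132  51.61679648 179.06007118] [556.30445386  57.73511256 179.84822622] 0.4020363847932131 [ 0.35385267 -1.26277235 -0.02267648] 30.373654419763717 [-0.68035783  0.42325346  0.20034146  1.66560086  0.54017811  1.43616452
  0.92902628]
[290.3 127.7]
[290.2 217.2]
[289.9 293.8]
```

View pics/w1.png

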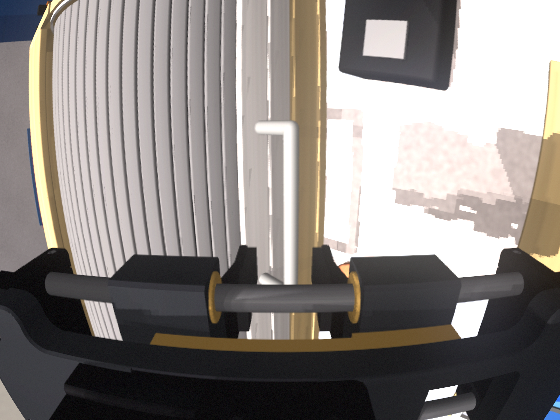

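The wrist view has the bar vertical at u≈290, with its end at (290,127). The model predicts (290.3,127.7), so the fit holds. Approaching.

Call:
servo_tool --pt "30 0 0 0 0 0 0" --pt "30 0 0 0.6 0 0 0" --pt "30 0 0 1.3 0 0 0" --pt "30 0 0 2.0 0 0 0" --pt "30 0 0 2.7 0 0 0" --pt "30 0 0 3.3 0 0 0" --pt "30 0 0 3.8 0 0 0" --pt "30 0 0 4.16 0 0 0"

```text
t: 4.05
ee_pos: [557.8, -8.3, 99.6]
eef_rot: [-0.012, 0.94, -0.342, 0.004]
contact_force: [0.1, 1.2, -0.7]
opening: 29.7
grip_force: 0.0
```

Call:
servo_tool --pt "30 0 0 0 0 0 0" --pt "30 0 0 0 0 0 0" --pt "0 0 0 0 0 0 0" --pt "0 0 0 0 0 0 0" --pt "0 0 0 0 0 0 0" --pt "0 0 0 0 0 0 0" --pt "0 0 0 0 0 0 0" --pt "0 0 0 0 0 0 0" --grip_force 40

```text
t: 4.72
ee_pos: [558.2, -8.2, 100.2]
eef_rot: [-0.012, 0.94, -0.342, 0.005]
contact_force: [-0.5, 3.8, -0.1]
opening: 10.5
grip_force: 40.0
```

Run:
```python
from h import *
p,r=load();p,r=adv(p,r,[0,0,4.16,0,0,0])
s=bot.observe();print(s["ee_pos"],p,s["contact_force"],s["opening"])
def st(a,tilt,d=6):
    T=tool(tilt);b=cw([-205*np.cos(np.radians(10)+a),0,60+205*np.sin(np.radians(10)+a)])
    return b-d*T.apply([0,0,1]),T
# 4 calls to 1.2 rad; two half points each for arc shape
N=4
for i in range(1,N+1):
    for f in (.25,.5,.75,1):
        a=1.2*(i-1+f)/N;print(i,f,round(a,3),rel(p,r,*st(a,40-25*a/1.2)).tolist())
    p,r=adv(p,r,rel(p,r,*st(1.2*i/N,40-25*i/N)))
    print(p.round(1))
save(p,r)
```

```text
[558.20858401  -8.2303484  100.19012198] [557.94002593  -9.10075589 100.18461098] [-0.46557752  3.81508343 -0.05168851] 10.522185919326434
1 0.25 0.075 [0.01, -0.49, -0.38, -0.26, 0.0, 0.0]
1 0.5 0.15 [0.01, -1.01, -0.72, -0.52, 0.0, 0.0]
1 0.75 0.225 [0.01, -1.55, -1.02, -0.78, 0.0, 0.0]
1 1 0.3 [0.01, -2.12, -1.28, -1.04, 0.0, 0.0]
[558.2 -29.1 158.8]
2 0.25 0.375 [-0.0, -0.55, -0.28, -0.26, 0.0, 0.0]
2 0.5 0.45 [-0.0, -1.12, -0.51, -0.52, 0.0, 0.0]
2 0.75 0.525 [-0.0, -1.72, -0.7, -0.78, 0.0, 0.0]
2 1 0.6 [-0.0, -2.32, -0.85, -1.04, 0.0, 0.0]
[559.  -65.5 208.7]
3 0.25 0.675 [-0.0, -0.6, -0.17, -0.26, 0.0, 0.0]
3 0.5 0.75 [-0.0, -1.2, -0.3, -0.52, 0.0, 0.0]
3 0.75 0.825 [-0.0, -1.82, -0.37, -0.79, 0.0, 0.0]
3 1 0.9 [-0.0, -2.44, -0.41, -1.05, 0.0, 0.0]
[ 560.2 -114.9  245.9]
4 0.25 0.975 [-0.0, -0.62, -0.05, -0.26, 0.0, 0.0]
4 0.5 1.05 [-0.0, -1.24, -0.06, -0.52, 0.0, 0.0]
4 0.75 1.125 [-0.0, -1.86, -0.02, -0.78, 0.0, 0.0]
4 1 1.2 [-0.0, -2.48, 0.06, -1.04, 0.0, 0.0]
[ 561.6 -173.2  267. ]
```

Call:
servo_tool --pt "0 0 -0.2 -0.16 -0.11 0 0" --pt "0 0 -0.49 -0.38 -0.26 0 0" --pt "0 0 -0.75 -0.56 -0.39 0 0" --pt "0 0.01 -1.01 -0.72 -0.52 0 0" --pt "0 0.01 -1.28 -0.88 -0.65 0 0" --pt "0 0.01 -1.55 -1.02 -0.78 0 0" --pt "0 0.01 -1.84 -1.16 -0.91 0 0" --pt "0 0.01 -2.12 -1.28 -1.04 0 0"

```text
t: 5.38
ee_pos: [558.5, -27.5, 158.9]
eef_rot: [-0.012, 0.957, -0.289, 0.004]
contact_force: [3.2, 5.7, -5.7]
opening: 11.1
grip_force: 40.0
```

Force is low and the tool is on path; continuing.

Call:
servo_tool --pt "0 0 -0.27 -0.15 -0.13 0 0" --pt "0 0 -0.55 -0.28 -0.26 0 0" --pt "0 0 -0.83 -0.4 -0.39 0 0" --pt "0 0 -1.12 -0.51 -0.52 0 0" --pt "0 0 -1.42 -0.61 -0.65 0 0" --pt "0 0 -1.72 -0.7 -0.78 0 0" --pt "0 0 -2.02 -0.78 -0.91 0 0" --pt "0 0 -2.32 -0.85 -1.04 0 0"

```text
t: 6.05
ee_pos: [559.5, -62.5, 209.3]
eef_rot: [-0.013, 0.972, -0.235, 0.004]
contact_force: [0.2, 12.0, 0.2]
opening: 10.7
grip_force: 40.0
```

Call:
servo_tool --pt "0 0 -0.3 -0.09 -0.13 0 0" --pt "0 0 -0.6 -0.17 -0.26 0 0" --pt "0 0 -0.9 -0.24 -0.39 0 0" --pt "0 0 -1.2 -0.3 -0.52 0 0" --pt "0 0 -1.51 -0.34 -0.65 0 0" --pt "0 0 -1.82 -0.37 -0.79 0 0" --pt "0 0 -2.13 -0.39 -0.92 0 0" --pt "0 0 -2.44 -0.41 -1.05 0 0"

```text
t: 6.72
ee_pos: [560.7, -112.6, 247.1]
eef_rot: [-0.013, 0.983, -0.182, 0.003]
contact_force: [-1.5, 11.0, 6.2]
opening: 10.9
grip_force: 40.0
```

Call:
servo_tool --pt "0 0 -0.31 -0.03 -0.13 0 0" --pt "0 0 -0.62 -0.05 -0.26 0 0" --pt "0 0 -0.93 -0.06 -0.39 0 0" --pt "0 0 -1.24 -0.06 -0.52 0 0" --pt "0 0 -1.55 -0.05 -0.65 0 0" --pt "0 0 -1.86 -0.02 -0.78 0 0" --pt "0 0 -2.17 0.01 -0.91 0 0" --pt "0 0 -2.48 0.06 -1.04 0 0"

```text
t: 7.38
ee_pos: [562.0, -172.2, 268.1]
eef_rot: [-0.013, 0.992, -0.129, 0.003]
contact_force: [0.9, 6.2, 4.1]
opening: 10.8
grip_force: 40.0
```

Run:
```python
from h import *
p,r=load();s=bot.observe();print(s["t"],s["ee_pos"],p,s["contact_force"],s["opening"])
def ang(e,q,d=6):
    b=r_c.inv().apply(e+d*q.apply([0,0,1])-t_c);return np.arctan2(b[2]-60,-b[0])-np.radians(10),np.hypot(b[2]-60,b[0])
print(ang(s["ee_pos"],R.from_quat(s["eef_rot"])))
def st(a,tilt,d=6):
    T=tool(tilt);b=cw([-205*np.cos(np.radians(10)+a),0,60+205*np.sin(np.radians(10)+a)])
    return b-d*T.apply([0,0,1]),T
for a in(1.24,1.28,1.3,1.32,1.36,1.4,1.44,1.48,1.52):print(a,rel(p,r,*st(a,15)).tolist())
```

```text
7.3833 [ 561.9693492  -172.19881556  268.1287212 ] [ 561.62363352 -173.18989278  266.99452432] [0.87565915 6.19111537 4.07221803] 10.788053599118076
(np.float64(1.196468256452502), np.float64(206.4351455286206))
1.24 [-0.0, -0.33, 0.03, 0.0, 0.0, 0.0]
1.28 [-0.0, -0.65, 0.07, 0.0, 0.0, 0.0]
1.3 [-0.0, -0.81, 0.1, 0.0, 0.0, 0.0]
1.32 [-0.0, -0.97, 0.13, 0.0, 0.0, 0.0]
1.36 [-0.0, -1.3, 0.19, 0.0, 0.0, 0.0]
1.4 [-0.0, -1.61, 0.27, 0.0, 0.0, 0.0]
1.44 [-0.0, -1.93, 0.37, 0.0, 0.0, 0.0]
1.48 [-0.0, -2.24, 0.47, 0.0, 0.0, 0.0]
1.52 [-0.0, -2.55, 0.59, 0.0, 0.0, 0.0]
```

Call:
servo_tool --pt "0 0 -0.12 0.01 0 0 0" --pt "0 0 -0.25 0.02 0 0 0" --pt "0 0 -0.37 0.03 0 0 0" --pt "0 0 -0.49 0.05 0 0 0" --pt "0 0 -0.6 0.06 0 0 0" --pt "0 0 -0.65 0.07 0 0 0" --pt "0 0 -0.65 0.07 0 0 0" --pt "0 0 -0.65 0.07 0 0 0"

```text
t: 8.05
ee_pos: [562.2, -188.9, 270.4]
eef_rot: [-0.012, 0.991, -0.13, 0.002]
contact_force: [1.1, 5.3, 7.1]
opening: 10.5
grip_force: 40.0
```

Call:
servo_tool --pt "0 0 -0.05 0.01 0 0 0" --pt "0 0 -0.1 0.01 0 0 0" --pt "0 0 -0.16 0.02 0 0 0" --pt "0 0 -0.16 0.02 0 0 0" --pt "0 0 -0.16 0.02 0 0 0"

```text
t: 8.47
ee_pos: [562.3, -192.9, 270.7]
eef_rot: [-0.012, 0.991, -0.13, 0.002]
contact_force: [1.6, 4.8, 6.5]
opening: 10.8
grip_force: 40.0
```

Call:
servo_tool --pt "0 0 -0.05 0.01 0 0 0" --pt "0 0 -0.1 0.02 0 0 0" --pt "0 0 -0.16 0.03 0 0 0" --pt "0 0 -0.16 0.03 0 0 0" --pt "0 0 -0.16 0.03 0 0 0"

```text
t: 8.88
ee_pos: [562.4, -197.1, 271.0]
eef_rot: [-0.012, 0.991, -0.13, 0.002]
contact_force: [1.0, 4.5, 5.0]
opening: 10.6
grip_force: 40.0
```

Call:
servo_tool --pt "0 0 -0.05 0.01 0 0 0" --pt "0 0 -0.1 0.02 0 0 0" --pt "0 0 -0.16 0.03 0 0 0" --pt "0 0 -0.16 0.03 0 0 0" --pt "0 0 -0.16 0.03 0 0 0"

```text
t: 9.3
ee_pos: [562.5, -201.0, 271.3]
eef_rot: [-0.012, 0.991, -0.13, 0.002]
contact_force: [1.8, 4.5, 5.1]
opening: 10.8
grip_force: 40.0
```

Call:
servo_tool --pt "0 0 -0.05 0.01 0 0 0" --pt "0 0 -0.1 0.02 0 0 0" --pt "0 0 -0.16 0.04 0 0 0" --pt "0 0 -0.16 0.04 0 0 0" --pt "0 0 -0.16 0.04 0 0 0"

```text
t: 9.72
ee_pos: [562.6, -203.4, 271.2]
eef_rot: [-0.013, 0.992, -0.129, 0.002]
contact_force: [-1.6, 11.0, 9.8]
opening: 10.3
grip_force: 40.0
```

Call:
servo_tool --pt "0 0 -0.05 0.01 0 0 0" --pt "0 0 -0.1 0.02 0 0 0" --pt "0 0 -0.1 0.02 0 0 0" --pt "0 0 -0.1 0.02 0 0 0"

```text
t: 10.05
ee_pos: [562.6, -204.3, 271.3]
eef_rot: [-0.014, 0.992, -0.128, 0.002]
contact_force: [-5.7, 17.1, 11.9]
opening: 10.8
grip_force: 40.0
```

Call:
servo_tool --pt "0 0 -0.04 0.01 0 0 0" --pt "0 0 -0.08 0.02 0 0 0" --pt "0 0 -0.08 0.02 0 0 0" --pt "0 0 -0.08 0.02 0 0 0"

```text
t: 10.38
ee_pos: [562.6, -206.3, 271.3]
eef_rot: [-0.014, 0.992, -0.128, 0.002]
contact_force: [-5.3, 16.4, 11.0]
opening: 10.8
grip_force: 40.0
```

Call:
servo_tool --pt "0 0 -0.05 0.01 0 0 0" --pt "0 0 -0.1 0.02 0 0 0" --pt "0 0 -0.1 0.02 0 0 0" --pt "0 0 -0.1 0.02 0 0 0"

```text
t: 10.72
ee_pos: [562.8, -210.4, 271.3]
eef_rot: [-0.013, 0.992, -0.129, 0.002]
contact_force: [-1.3, 10.6, 7.5]
opening: 10.6
grip_force: 40.0
```

Call:
servo_tool --pt "0 0 -0.05 0.01 0 0 0" --pt "0 0 -0.1 0.02 0 0 0" --pt "0 0 -0.1 0.02 0 0 0" --pt "0 0 -0.1 0.02 0 0 0"

```text
t: 11.05
ee_pos: [562.8, -214.4, 271.2]
eef_rot: [-0.012, 0.991, -0.13, 0.002]
contact_force: [2.8, 4.4, 2.5]
opening: 11.0
grip_force: 40.0
```

Call:
servo_tool --pt "0 0 -0.05 0.01 0 0 0" --pt "0 0 -0.1 0.02 0 0 0" --pt "0 0 -0.1 0.02 0 0 0" --pt "0 0 -0.1 0.02 0 0 0"

```text
t: 11.38
ee_pos: [562.8, -218.2, 271.3]
eef_rot: [-0.012, 0.991, -0.131, 0.002]
contact_force: [4.7, -0.2, -1.5]
opening: 10.9
grip_force: 40.0
```

Call:
servo_tool --pt "0 0 -0.05 0.01 0 0 0" --pt "0 0 -0.08 0.02 0 0 0" --pt "0 0 -0.08 0.02 0 0 0" --pt "0 0 -0.08 0.02 0 0 0"

```text
t: 11.72
ee_pos: [562.9, -219.5, 271.2]
eef_rot: [-0.012, 0.991, -0.13, 0.002]
contact_force: [4.9, 2.9, -0.0]
opening: 10.5
grip_force: 40.0
```

Call:
servo_tool --pt "0 0 0.05 0 0 0 0" --pt "0 0 0.1 -0.01 0 0 0" --pt "0 0 0.16 -0.02 0 0 0" --pt "0 0 0.16 -0.02 0 0 0"

```text
t: 12.05
ee_pos: [562.8, -217.8, 271.3]
eef_rot: [-0.011, 0.991, -0.132, 0.002]
contact_force: [7.3, -4.3, -0.4]
opening: 10.8
grip_force: 40.0
```

The bar now resists closing, so the catch holds. I'll loosen the fingers but keep them around the bar as a guard.

Call:
servo_tool --pt "0 0 -0.08 0.01 0 0 0" --pt "0 0 -0.08 0.01 0 0 0" --pt "20 0 -0.08 0.01 0 0 0" --pt "20 0 -0.08 0.01 0 0 0" --pt "30 0 -0.08 0.01 0 0 0" --pt "30 0 -0.08 0.01 0 0 0" --pt "30 0 -0.08 0.01 0 0 0" --pt "30 0 -0.08 0.01 0 0 0" --grip_force 20

```text
t: 12.72
ee_pos: [562.6, -217.8, 271.0]
eef_rot: [-0.012, 0.991, -0.13, 0.001]
contact_force: [0.3, 0.4, -0.9]
opening: 29.2
grip_force: 0.0
```

Call:
servo_tool --pt "30 0 0 0 0 0 0" --pt "30 0 0 -0.5 0 0 0" --pt "30 0 0 -1.2 0 0 0" --pt "30 0 0 -2 0 0 0" --pt "30 0 0 -2.8 0 0 0" --pt "30 0 0 -3.6 0 0 0" --pt "30 0 0 -4 0 0 0" --pt "30 0 0 -4 0 0 0"

```text
t: 13.38
ee_pos: [562.9, -191.6, 369.9]
eef_rot: [-0.012, 0.991, -0.13, 0.003]
contact_force: [-0.2, 0.1, -0.8]
opening: 30.0
grip_force: 0.0
```

Run:
```python
from h import *
s=bot.observe();print(s["t"],s["ee_pos"],s["eef_rot"],s["contact_force"],s["opening"],s["qpos"])
save(s["ee_pos"],R.from_quat(s["eef_rot"]))
o=[]
for n in("top","scene"):
    im=bot.get_image(n);o.append((im[105:335,230:540] if n=="top" else im[0:230,230:540])[:,:,::-1])
    for q,z in(("reel",82),("flux_bottle",128),("wax_jar",76)):
        for g in bot.regions_of(q,n)[:2]:
            ys,xs=np.nonzero(g["region"]);P=unproj(n,[xs.mean(),ys.mean()],z)[0]
            print(n,q,round(g["confidence"],2),np.round(g["bbox"]),P.round(),r_c.inv().apply(P-t_c).round())
cv2.imwrite("pics/open.png",cv2.convertScaleAbs(cv2.resize(np.vstack(o),None,fx=1.3,fy=1.3),alpha=1.6))
```

```text
13.3833 [ 562.87754272 -191.60132774  369.86425447] [-0.0121904   0.99137856 -0.13041471  0.00345678] [-0.22473305  0.14496042 -0.84780553] 29.960482995578886 [-0.20538125  0.17185736  0.36679235  1.43717021  0.19587821  1.49409539
  1.7401094 ]
top reel 0.82 [356. 214. 377. 233.] [ 561. -105.   82.] [-110.    1.   82.]
top flux_bottle 0.5 [356. 173. 374. 193.] [652. -93. 128.] [-120.   92.  128.]
top wax_jar 0.54 [355. 252. 377. 275.] [ 463. -102.   76.] [-115.  -97.   76.]
scene reel 0.81 [322. 117. 343. 143.] [564. -96.  82.] [-119.    4.   82.]
scene reel 0.29 [268. 157. 297. 180.] [655.  40.  82.] [-253.   98.   82.]
scene flux_bottle 0.57 [285. 103. 299. 130.] [660. -71. 128.] [-141.  100.  128.]
scene wax_jar 0.68 [358. 127. 380. 149.] [465. -93.  76.] [-124.  -94.   76.]
scene wax_jar 0.4 [190. 207. 365. 352.] [593. 305.  76.] [-519.   43.   76.]
```

View pics/open.png

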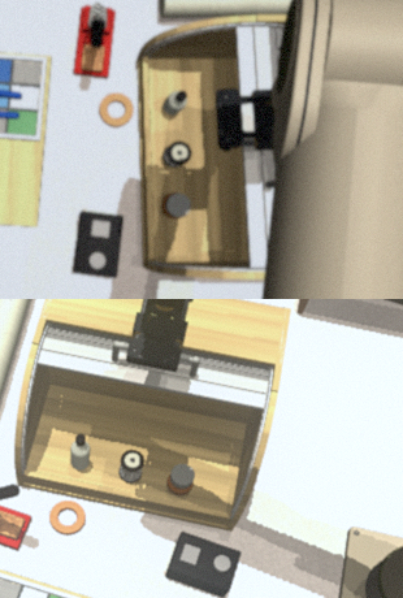

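The shutter stays open with the hand off. The reel is the middle item, at about (366,223) in top and (333,130) in scene, with the bottle and jar on either side. I'll fit it as a cylinder, then plan a grasp closing along the cabinet's y, tilted 40° to the front so the palm clears the bottle and curtain.

```bash
cat >> h.py <<'E'
def bbox(n,x,y,z0,d,h):
    t=np.linspace(0,6.28,60);c=np.c_[x+d/2*np.cos(t),y+d/2*np.sin(t)]
    u=proj(n,np.r_[np.c_[c,0*t+z0],np.c_[c,0*t+z0+h]]);return np.r_[u.min(0),u.max(0)]
def tool2(tilt): # closes along cabinet y, tilted to the front, tool x to the front
    a=np.radians(tilt);z=r_c.apply([np.sin(a),0,-np.cos(a)]);x=-r_c.apply([np.cos(a),0,np.sin(a)])
    return R.from_matrix(np.c_[x,np.cross(z,x),z])
E
python3 - <<'E'
from h import *
B={"top":dict(reel=[356,214,377,233],flux_bottle=[356,173,374,193],wax_jar=[355,252,377,275]),"scene":dict(reel=[322,117,343,143],flux_bottle=[285,103,299,130],wax_jar=[358,127,380,149])}
for q,d,h in(("reel",46,52),("flux_bottle",38,98),("wax_jar",52,46)):
    f=lambda v:np.r_[tuple(bbox(n,v[0],v[1],30,d,h)-B[n][q] for n in B)]
    s=least_squares(f,[560,-110],loss="soft_l1");c=r_c.inv().apply([s.x[0]-t_c[0],s.x[1]-t_c[1],0]);print(q,s.x.round(1),c.round(1),f(s.x).round(1))
    if q=="reel": X=s.x
p,r=load();T=tool2(40);z=T.apply([0,0,1]);g=np.array([*X,68])
tg=g-3*z
up1=np.array([560,-60,360.])  # retreat to the front, high
print("grasp tcp",tg)
half=r*R.from_rotvec((r.inv()*T).as_rotvec()*.5)
save(*plan(p,r,[(up1,half),(tg-115*z,T)]))
E
```

```text
reel [ 561.6 -108.1] [-106.5    1.4    0. ] [-1.7  0.4 -0.6  1.5  0.  -1.6 -1.2 -1.9]
flux_bottle [ 665.2 -100.9] [-111.3  105.2    0. ] [-3.3 -1.6  1.6  1.6 -0.7 -2.4  0.9  3. ]
wax_jar [ 463.3 -108.3] [-108.7  -96.8    0. ] [-1.4  0.3  0.8 -1.7 -0.2 -2.7  1.2  1.9]
grasp tcp [ 561.55312122 -106.22193635   70.29813333]
[-0.02, 5.19, -0.98, 1.65, -1.62, 7.37]
[3.76, 2.9, 6.61, 1.65, -1.62, 7.36]
```

Call:
servo_tool --pt "30 0 0.6 -0.1 0.15 -0.15 0.7" --pt "40 0 1.3 -0.25 0.36 -0.35 1.6" --pt "50 0 2.0 -0.4 0.6 -0.6 2.6" --pt "60 0 2.7 -0.5 0.8 -0.8 3.6" --pt "70 0 3.4 -0.65 1.05 -1.0 4.6" --pt "70 0 4.1 -0.8 1.3 -1.25 5.6" --pt "70 0 4.7 -0.9 1.5 -1.45 6.6" --pt "70 -0.02 5.19 -0.98 1.65 -1.62 7.37"

```text
t: 14.45
ee_pos: [559.2, -58.6, 357.5]
eef_rot: [0.352, 0.904, -0.202, 0.134]
contact_force: [1.1, 0.4, -0.3]
opening: 65.7
grip_force: 0.0
```

Call:
servo_tool --pt "70 0.45 0.35 0.8 0.2 -0.2 0.9" --pt "70 0.95 0.7 1.65 0.4 -0.4 1.85" --pt "70 1.45 1.1 2.5 0.62 -0.6 2.8" --pt "70 1.95 1.5 3.4 0.85 -0.82 3.8" --pt "70 2.4 1.9 4.25 1.05 -1.05 4.7" --pt "70 2.9 2.25 5.1 1.25 -1.25 5.6" --pt "70 3.35 2.6 5.9 1.46 -1.43 6.5" --pt "70 3.76 2.9 6.61 1.65 -1.62 7.36"

```text
t: 15.12
ee_pos: [557.7, -32.5, 154.4]
eef_rot: [0.657, 0.671, -0.241, 0.244]
contact_force: [0.7, 0.2, 0.4]
opening: 70.1
grip_force: 0.0
```

Call:
servo_tool --pt "70 0 0 0 0 0 0" --pt "70 0 0 0 0 0 0" --pt "70 0 0 0 0 0 0" --pt "70 0 0 0 0 0 0"

```text
t: 15.45
ee_pos: [559.0, -33.2, 158.1]
eef_rot: [0.656, 0.673, -0.239, 0.244]
contact_force: [0.7, 0.3, 0.3]
opening: 69.9
grip_force: 0.0
```

Run:
```python
from h import *
p,r=load();s=bot.observe();rr=R.from_quat(s["eef_rot"])
im=bot.get_image("wrist");cv2.imwrite("pics/w2.png",cv2.convertScaleAbs(im[:,:,::-1],alpha=1.6))
print(s["t"],s["ee_pos"],p,np.degrees((r.inv()*rr).magnitude()),s["contact_force"],s["qpos"])
c=bot.calibration("wrist");M=np.array(c["tool_from_camera"])
def pw(P):
    q=rr.inv().apply(np.array(P)-s["ee_pos"]);q=M[:3,:3].T@(q-M[:3,3])
    v=np.array([q[0],-q[1]]);th=np.arctan2(np.linalg.norm(v),-q[2]);return (c["K"][:2,2]+c["K"][0,0]*th*v/np.linalg.norm(v)).round(1)
print("reel top",pw([561.6,-108.1,82]),"left/right",pw([538.6,-108.1,82]),pw([584.6,-108.1,82]),"bottle top",pw([665,-105,128]))
for q in("reel","flux_bottle","wax_jar"):
  for g in bot.regions_of(q,"wrist")[:1]: print(q,g["confidence"],g["bbox"])
```

```text
15.45 [558.97054568 -33.16624733 158.10000781] [559.64253373 -32.32148602 158.38703148] 0.13986419259239893 [0.66156471 0.31417957 0.28740694] [-0.60891098  0.38857131  0.26523065  1.76864685  0.57688463  1.30084871
 -0.57032855]
reel top [285.6 227.4] left/right [257. 227.] [314.1 227.8] bottle top [418.5 276.9]
reel 0.96 [259.5, 161.6, 317.1, 239.6]
flux_bottle 0.74 [379.6, 167.1, 433.2, 269.6]
wax_jar 0.87 [143.9, 159.8, 205.2, 231.7]
```

View pics/w2.png

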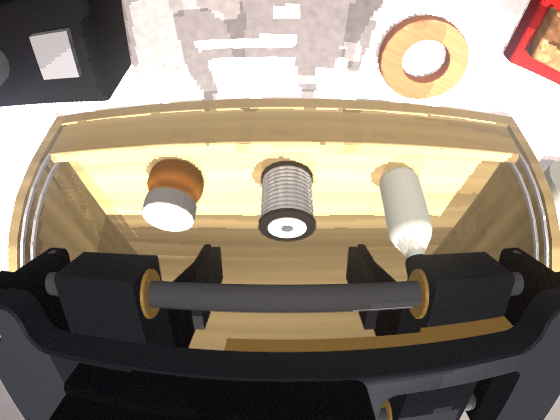

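In the wrist view the reel's top centre is at (287,225), against a predicted (286,227). The bottle's narrow cap is at (417,262), outside the palm's path. Advancing 115 mm.

Call:
servo_tool --pt "70 0 0.05 0.3 0 0 0" --pt "70 0 0.1 0.7 0 0 0" --pt "70 0 0.1 1.1 0 0 0" --pt "70 0 0.1 1.5 0 0 0" --pt "70 0 0.1 1.9 0 0 0" --pt "70 0 0.1 2.3 0 0 0" --pt "70 0 0.1 2.6 0 0 0" --pt "70 0 0.1 2.8 0 0 0"

```text
t: 16.32
ee_pos: [561.1, -78.7, 101.7]
eef_rot: [0.656, 0.672, -0.241, 0.243]
contact_force: [0.3, 0.4, -0.4]
opening: 70.2
grip_force: 0.0
```

Call:
servo_tool --pt "70 0 0 0.2 0 0 0" --pt "70 0 0 0.4 0 0 0" --pt "70 0 0 0.7 0 0 0" --pt "70 0 0 1.0 0 0 0" --pt "70 0 0 1.3 0 0 0" --pt "70 0 0 1.6 0 0 0" --pt "70 0 0 1.8 0 0 0" --pt "70 0 0 1.8 0 0 0"

```text
t: 16.98
ee_pos: [561.5, -107.7, 67.4]
eef_rot: [0.656, 0.672, -0.241, 0.243]
contact_force: [-0.3, -0.4, 0.4]
opening: 69.9
grip_force: 0.0
```

Call:
servo_tool --pt "52 0 0 0 0 0 0" --pt "52 0 0 0 0 0 0" --pt "44 0 0 0 0 0 0" --pt "40 0 0 0 0 0 0" --pt "40 0 0 0 0 0 0" --pt "40 0 0 0 0 0 0" --pt "40 0 0 0 0 0 0" --pt "40 0 0 0 0 0 0" --grip_force 20

```text
t: 17.65
ee_pos: [562.4, -106.3, 68.4]
eef_rot: [0.656, 0.673, -0.24, 0.243]
contact_force: [0.6, 2.6, 2.4]
opening: 45.3
grip_force: 20.0
```

Run:
```python
from h import *
s=bot.observe();p=s["ee_pos"];r=R.from_quat(s["eef_rot"]);print(s["t"],p,s["contact_force"],s["opening"],s["grip_force"])
dst=np.array([508,292,0.])  # board bare end
g=p.copy()
save(p,r)
print("up60",rel(p,r,p+[0,0,60],r));q=p+[0,0,60]
d=dst-p;print("across",rel(q,r,[dst[0],dst[1],q[2]],r),np.linalg.norm(d[:2]))
print("down1",rel(q,r,q-[0,0,1],r)*25)
```

```text
17.65 [ 562.37186186 -106.29573897   68.37820083] [0.58529623 2.62993561 2.35884454] 45.304342934343204 19.995101219974458
up60 [-1.54 -0.01 -1.84  0.    0.    0.  ]
across [ 12.25  -1.8  -10.26   0.     0.     0.  ] 401.9897947056152
down1 [0.75 0.   0.75 0.   0.   0.  ]
```

Call:
servo_tool --pt "40 -0.1 0 -0.12 0 0 0" --pt "40 -0.3 0 -0.36 0 0 0" --pt "40 -0.55 0 -0.66 0 0 0" --pt "40 -0.8 0 -0.96 0 0 0" --pt "40 -1.05 0 -1.26 0 0 0" --pt "40 -1.3 0 -1.55 0 0 0" --pt "40 -1.5 0 -1.78 0 0 0" --pt "40 -1.54 0 -1.84 0 0 0" --grip_force 25

```text
t: 18.32
ee_pos: [563.0, -106.5, 130.0]
eef_rot: [0.657, 0.672, -0.239, 0.244]
contact_force: [0.1, 0.5, -2.1]
opening: 45.4
grip_force: 25.0
```

Run:
```python
from h import *
s=bot.observe();print(s["t"],s["ee_pos"],s["contact_force"],s["opening"],s["grip_force"])
im=bot.get_image("wrist");cv2.imwrite("pics/w3.png",cv2.convertScaleAbs(im[:,:,::-1],alpha=1.5))
```

```text
18.3167 [ 563.00840805 -106.54231303  129.97273125] [ 0.12988693  0.52213122 -2.11618665] 45.40829382252128 24.99791513197124
```

View pics/w3.png

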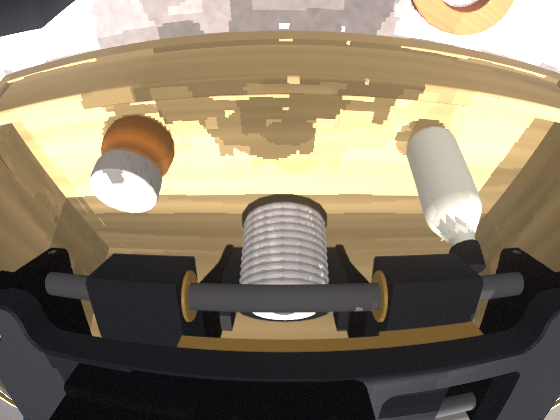

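The reel sits between the pads, upright and clear of the floor; the bottle and jar haven't moved. Carrying it across.

Call:
servo_tool --pt "40 0.2 -0.03 -0.17 0 0 0" --pt "40 0.6 -0.09 -0.5 0 0 0" --pt "40 1.1 -0.16 -0.92 0 0 0" --pt "40 1.7 -0.25 -1.42 0 0 0" --pt "40 2.3 -0.34 -1.93 0 0 0" --pt "40 2.9 -0.43 -2.43 0 0 0" --pt "40 3.5 -0.51 -2.93 0 0 0" --pt "40 4.1 -0.6 -3.44 0 0 0"

```text
t: 19.03
ee_pos: [543.9, 29.6, 128.1]
eef_rot: [0.656, 0.673, -0.24, 0.243]
contact_force: [0.4, -0.2, -1.5]
opening: 45.4
grip_force: 25.0
```

Call:
servo_tool --pt "40 0.6 -0.09 -0.5 0 0 0" --pt "40 1.2 -0.18 -1.0 0 0 0" --pt "40 1.8 -0.26 -1.5 0 0 0" --pt "40 2.4 -0.35 -2.0 0 0 0" --pt "40 3.0 -0.44 -2.5 0 0 0" --pt "40 3.6 -0.53 -3.0 0 0 0" --pt "40 4.2 -0.62 -3.5 0 0 0" --pt "40 4.7 -0.69 -3.93 0 0 0"

```text
t: 19.7
ee_pos: [523.0, 182.1, 127.8]
eef_rot: [0.656, 0.673, -0.24, 0.243]
contact_force: [1.0, 0.1, -2.5]
opening: 45.2
grip_force: 25.0
```

Call:
servo_tool --pt "40 0.5 -0.07 -0.42 0 0 0" --pt "40 1.0 -0.15 -0.84 0 0 0" --pt "40 1.5 -0.22 -1.26 0 0 0" --pt "40 2.0 -0.3 -1.68 0 0 0" --pt "40 2.5 -0.37 -2.1 0 0 0" --pt "40 2.9 -0.43 -2.43 0 0 0" --pt "40 3.2 -0.47 -2.68 0 0 0" --pt "40 3.4 -0.5 -2.85 0 0 0"

```text
t: 20.37
ee_pos: [508.1, 291.6, 127.8]
eef_rot: [0.656, 0.673, -0.24, 0.243]
contact_force: [0.4, -0.1, -2.6]
opening: 45.0
grip_force: 25.0
```

Run:
```python
from h import *
s=bot.observe();p=s["ee_pos"];r=R.from_quat(s["eef_rot"]);print(s["t"],p,s["contact_force"],s["opening"],s["grip_force"])
zg=68.4-18 # TCP z at which the underside meets the board face (30 -> 12)
print("to 4 above",rel(p,r,[p[0],p[1],zg+4],r))
im=bot.get_image("scene")
for n in ("top","scene"):
  if n=="top":bot.get_image(n)
  for g in bot.regions_of("reel",n)[:1]:
    u=np.array(g["bbox"]);print(n,g["confidence"],u,unproj(n,[(u[0]+u[2])/2,(u[1]+u[3])/2],p[2]-12)[0].round())
  for g in bot.regions_of("workboard",n)[:1]: print(g["bbox"])
```

```text
20.3667 [508.09885872 291.58402618 127.7939665 ] [ 0.42517166 -0.09554999 -2.55024667] 45.013791398013325 24.997985805384815
to 4 above [1.89 0.01 2.25 0.   0.   0.  ]
top 0.79 [194.1 230.8 216.9 248.6] [510. 290. 116.]
[158.4, 142.9, 267.1, 278.2]
scene 0.87 [308.2 265.9 328.4 289. ] [507. 284. 116.]
[188.0, 205.0, 365.7, 335.3]
```

Both cameras put the reel at about (508,289), over the bare end. Lowering to 4 mm above the board.

Call:
servo_tool --pt "40 0.15 0 0.18 0 0 0" --pt "40 0.45 0 0.54 0 0 0" --pt "40 0.8 0 0.95 0 0 0" --pt "40 1.15 0 1.37 0 0 0" --pt "40 1.45 0 1.73 0 0 0" --pt "40 1.7 0 2.02 0 0 0" --pt "40 1.85 0 2.2 0 0 0" --pt "40 1.89 0 2.25 0 0 0"

```text
t: 21.33
ee_pos: [507.6, 289.9, 53.0]
eef_rot: [0.656, 0.673, -0.241, 0.243]
contact_force: [0.4, 0.5, -1.3]
opening: 45.5
grip_force: 25.0
```

Call:
servo_tool --pt "40 0.02 0 0.02 0 0 0" --pt "40 0.04 0 0.05 0 0 0" --pt "40 0.06 0 0.07 0 0 0" --pt "40 0.06 0 0.07 0 0 0"

```text
t: 21.67
ee_pos: [508.3, 290.5, 52.6]
eef_rot: [0.656, 0.673, -0.24, 0.243]
contact_force: [-0.2, -0.7, -1.6]
opening: 45.2
grip_force: 25.0
```

Call:
servo_tool --pt "40 0.02 0 0.02 0 0 0" --pt "40 0.04 0 0.05 0 0 0" --pt "40 0.04 0 0.05 0 0 0" --pt "40 0.04 0 0.05 0 0 0"

```text
t: 22.0
ee_pos: [508.1, 290.2, 50.7]
eef_rot: [0.656, 0.673, -0.24, 0.243]
contact_force: [-0.6, -0.3, -2.0]
opening: 45.2
grip_force: 25.0
```

Call:
servo_tool --pt "40 0.02 0 0.02 0 0 0" --pt "40 0.03 0 0.04 0 0 0" --pt "40 0.03 0 0.04 0 0 0" --pt "40 0.03 0 0.04 0 0 0"

```text
t: 22.33
ee_pos: [508.1, 290.3, 50.4]
eef_rot: [0.656, 0.672, -0.24, 0.244]
contact_force: [-2.6, -0.0, 6.5]
opening: 45.4
grip_force: 25.0
```

Touchdown, with 6.5 N upward. Releasing and backing off along the tool axis.

Call:
servo_tool --pt "44 -0.01 0 -0.01 0 0 0" --pt "46 -0.01 0 -0.01 0 0 0" --pt "48 -0.01 0 -0.01 0 0 0" --pt "52 -0.01 0 -0.01 0 0 0" --pt "60 -0.01 0 -0.01 0 0 0" --pt "70 -0.01 0 -0.01 0 0 0" --pt "75 -0.01 0 -0.01 0 0 0" --pt "75 -0.01 0 -0.01 0 0 0" --grip_force 5

```text
t: 23.0
ee_pos: [508.1, 290.1, 49.6]
eef_rot: [0.656, 0.673, -0.24, 0.243]
contact_force: [0.6, -0.2, 0.4]
opening: 70.1
grip_force: 0.0
```

Call:
servo_tool --pt "75 0 0 0 0 0 0" --pt "75 0 0 -0.3 0 0 0" --pt "75 0 0 -0.8 0 0 0" --pt "75 0 0 -1.5 0 0 0" --pt "75 0 0 -2.3 0 0 0" --pt "75 0 0 -3.2 0 0 0" --pt "75 0 0 -4.0 0 0 0" --pt "75 0 0 -4.6 0 0 0"

```text
t: 23.67
ee_pos: [506.5, 366.5, 140.3]
eef_rot: [0.656, 0.673, -0.239, 0.243]
contact_force: [-0.5, 0.2, 0.3]
opening: 74.9
grip_force: 0.0
```

Call:
servo_tool --pt "75 0 0 -0.2 0 0 0" --pt "75 0 0 -0.2 0 0 0" --pt "75 0 0 -0.2 0 0 0" --pt "75 0 0 -0.2 0 0 0" --pt "75 0 0 -0.2 0 0 0" --pt "75 0 0 -0.2 0 0 0"

```text
t: 24.17
ee_pos: [506.6, 366.6, 141.2]
eef_rot: [0.656, 0.672, -0.241, 0.243]
contact_force: [-1.2, 0.1, -0.3]
opening: 75.1
grip_force: 0.0
```

Run:
```python
from h import *
s=bot.observe();print(s["t"],s["ee_pos"],s["contact_force"],s["opening"],s["dq"].round(3))
a=bot.get_image("wrist")
for n in("top","scene"):
    im=bot.get_image(n)
    for g in bot.regions_of("reel",n)[:1]:
        f=lambda v:bbox(n,v[0],v[1],12,46,52)-g["bbox"]
        print(n,round(g["confidence"],2),least_squares(f,[508,290]).x.round(1))
    if n=="scene": b=im
cv2.imwrite("pics/end.png",cv2.convertScaleAbs(cv2.resize(np.hstack([a,b])[:,:,::-1],(800,300)),alpha=1.5))
```

```text
24.1667 [506.61069081 366.59101888 141.18281329] [-1.2440368   0.11122532 -0.30880736] 75.14450639862956 [-0.001 -0.     0.    -0.006  0.001  0.001 -0.001]
top 0.61 [504.9 286.7]
scene 0.6 [506.7 289.7]
```

View pics/end.png

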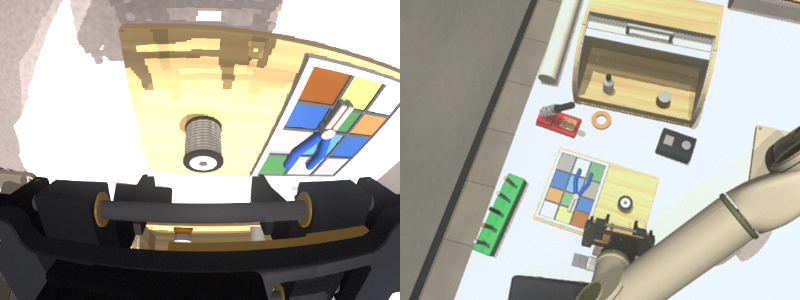

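The reel stands upright on the bare end at board x of about -98 mm. The shutter is open, everything else is in place and the hand is clear.

```bash
python3 -c "
from bench import bot
print(bot.sign_off())"
```

```text
the job is handed in; nothing more can be done
None
```

I rolled the shutter up past its catch and it stays open by itself; the reel of solder stands upright on the bare end of the work board, nothing else looks moved, and the job was handed in at about 24 s (no verdict returned).

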